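# Open the hardware canister in its bench holder

### The job

Stand the square canister upright in the square well of the metal holder, lid up and fully down, and let go of it there. Then unscrew its lid until the thread releases, lift the lid off while the canister stays in the holder, and set it down, open side down, flat on the floor of the shallow black tray near its middle. Drop neither of them, and leave everything else on the bench where it is.

Things in the scene. Friction and masses are not known exactly. Their poses are not given: they have to be found in the camera images.
- canister: Grey plastic canister of steel parts, 0.49 to 0.85 kg, lying on one flank with its axis 30 mm above the bench: square body 60 x 60 mm, 72 mm long, then a round threaded neck under the lid; 105 mm long with the lid on. Origin: centre of its square base. Own x axis: from base through neck to lid; y and z square to its flats. Centre of mass about 40 mm from the base.
- neck_end (a point): Open end of the canister's neck, on its axis, 100 mm from the base, hidden in the lid until that is off; neck 33 mm across, 41 mm over its thread. Right-handed thread: the lid comes off anticlockwise seen from its top, rises 9 mm a turn, has 1 to 2 mm of play, lets go somewhere between one and one and a half turns. Until then lifting the lid lifts the whole canister.
- lid: Black ribbed plastic screw lid, 54 mm across (56 over the ribs), 31 mm tall, about 60 g, closed at one end, fully screwed on at the start. Origin: centre of its open end, then 73.5 mm from the canister's base. Own x axis: from the open end to the closed top (along the canister's x axis while screwed on).
- holder: Aluminium holder fixed to the bench: base plate 110 x 110 x 6 mm with a square well 65 x 65 mm (2.5 mm of play each side of the canister, which cannot turn in it). Well walls reach 26 mm above the bench; flared lips above them reach 34 mm high, 40 mm from the centre. Origin: centre of the underside; x, y along the well's sides; the well's floor is 6 mm above the origin.
- tray: Shallow black open tray fixed to the bench, 170 (x) x 150 (y) x 20 mm high, walls and floor 4 mm thick. Origin: centre of its underside.
- rotor: bystander: flat steel brake disc 140 mm across, 6 mm thick
- bar_grip: bystander: black rubber handlebar grip 130 mm long, lying
- screwdriver: bystander: screwdriver 190 mm long, lying
- round_jar: bystander: closed round jar 66 mm across, 85 mm tall, standing; not the canister to be opened
- carton: bystander: closed cardboard carton 110 x 80 x 45 mm
- pad_pack: bystander: flat black pack 55 x 75 x 16 mm
- chainring: bystander: flat aluminium chainring 140 mm across, 5 mm thick
There are look-alikes about, which are no part of the job. What is shaped like the holder but green is not meant.

How it is judged:
By the outcome, as a careful person would: the job done as asked, in the order asked, and still so for the second after the job is handed in, with the robot touching nothing.
It also fails if it takes over 72 s, if anything falls off the work surface, if the arm or the gripper's body presses on something with over 40 N, if the wrist force passes 120 N, or if a joint passes its speed limit or range.

### The arm

A 6-joint arm with a two-finger parallel gripper is mounted at the origin on the work surface. World frame = base frame: x ahead of the robot, y to its left, z up, the work surface at z = 0. Lengths are in mm, angles in rad, forces in N, time in s.
With the tool pointing down it reaches from about 300 to 875 mm from the base axis. Payload 6.4 kg.
Tool frame: the origin (TCP) lies midway between the tips of the shut fingers; the grasp point (between the pads) lies 19 mm behind it (ctrl.pinch_z is the distance from the TCP to the grasp point, in mm); z points along the fingers, y is the line along which they close (so a half turn about z gives the same grasp; the last joint's range is limited). The gripper opens to 85 mm and grips with 20 to 120 N. Pads are 22 mm wide; open, the fingers measure 114 mm over their backs; the gripper's body (76 mm by 85 mm) begins 54 mm behind the grasp point. The pads swing forward as they close: fully open they stand 13 mm farther back than shut.
Start: joints at [1.094, 0.181, 1.607, -0, 1.354, -0.206], TCP at [153.802, 554.063, 231.288] pointing down, gripper open.
Joint ranges: [-2.99, 2.99], [-0.89, 2.07], [0.3, 2.58], [-1.14, 4.28], [0, 2.63], [-3.12, 3.12]. Speed limits (rad/s): [2.57, 2.57, 3.01, 3.14, 3.14, 3.14].

### API

Orientations are given as a unit quaternion [x, y, z, w].
In Python, from bench import ctrl, effector, viewer, current_time, current_joints, current_qd, current_joint_efforts, current_ee_pos, current_tcp_rot, current_wrist_force, current_ft_torque, current_width, current_finger_force gives the robot as it stands. Calls block until the motion is done:
- ctrl.move_pose(position, orientation): joint-space move of the TCP to a pose.
- ctrl.line_to(position, attitude=None, v=150, contact_N=None): straight line of the TCP; attitude=None keeps the orientation; v is the mean speed in mm/s. With contact_N (N) it stops when the force on the tool has changed by that much, and returns True; else False.
- ctrl.movej(angles): joint-space move.
- effector.move_gripper(opening, f_grip=None): opening from 0.0 (shut) to 1.0 (fully open); f_grip is the grip in N (None keeps the last); returns when the fingers have stopped.
- ctrl.pause(seconds).
- ctrl.inverse_kinematics(position, orientation): joint angles nearest the present ones, or None.
- viewer.read_camera(name): name is "scene" or "side" or "wrist"; returns a dict with "color" (384x512x3 uint8, red, green, blue), "range_z" (384x512 float32, mm along the optical axis (not along the pixel's ray), 0 where there is no reading), "camera_matrix" (3x3 intrinsics, pixels), "R" (3x3) and "t" (3): a world point X has camera coordinates R X + t; the wrist camera has in their place "T_tool_cam" (4x4, takes a point from camera to tool coordinates, whose origin is the TCP and whose axes are the flange's). Camera axes: x right, y down, z forward; pixel columns grow to the right and rows downward; lengths in mm; the calibration is good to about 2 mm. A picture is of the moment at which its call begins: read the wrist's pose just before it.
A pose or a line that the arm cannot do raises ctrl.MotionError and nothing moves.
- ctrl.close_job(): hands the job in; it is judged then, once.
Readings, each from a call of its own:
- current_time(): time.
- current_joints(): joint angles.
- current_qd(): joint speeds.
- current_joint_efforts(): joint torques, N m.
- current_ee_pos(): TCP position.
- current_tcp_rot(): TCP orientation.
- current_wrist_force(): force on the tool from outside, world axes, zero at the start.
- current_ft_torque(): the same for the moment, N m.
- current_width(): opening from 0.0 (shut) to 1.0 (fully open).
- current_finger_force(): force on a finger pad.
Only numpy, scipy, OpenCV 4.12 (cv2) and the standard library are available. Lean on these libraries where they do the work, as an engineer would, in place of code of your own. Each camera call takes 0.05 s, during which the arm holds its last target. There are 200 camera calls.

## Working session

There is one attempt and no reset: what is moved stays moved. The work goes in short steps, each a Python script; the robot and the scene stay as the last script left them, time stands still between calls to the robot, and variables do not carry over. Pictures are saved under pics/ and viewed, at most 13 in all, crops included, and the job is handed in when it is done.

```bash
ls; mkdir -p pics; cat > h.py <<'E'
import numpy as np, cv2
from scipy.spatial.transform import Rotation as Ro
from bench import *
def snap(name):
    if name=="wrist":
        p=np.array(current_ee_pos());q=current_tcp_rot()
    d=viewer.read_camera(name)
    if name=="wrist":
        T=np.eye(4);T[:3,:3]=Ro.from_quat(q).as_matrix();T[:3,3]=p
        M=np.linalg.inv(T@np.array(d["T_tool_cam"]));d["R"]=M[:3,:3];d["t"]=M[:3,3]
    return d
def cloud(d):
    z=d["range_z"];v,u=np.mgrid[:z.shape[0],:z.shape[1]];K=np.array(d["camera_matrix"])
    c=np.stack([(u-K[0,2])/K[0,0]*z,(v-K[1,2])/K[1,1]*z,z],-1)
    w=(c-np.array(d["t"]))@np.array(d["R"]);w[z==0]=np.nan
    return w
E
python3 - <<'E'
from h import *
import pickle
ims=[]
for n in("scene","side"):
    d=snap(n);pickle.dump(d,open(n+".pkl","wb"));print(n,d["R"],d["t"],d["camera_matrix"])
    cv2.imwrite(f"pics/{n}0.png",cv2.resize(d["color"][:,:,::-1],(800,600)))
print(current_time(),current_tcp_rot(),ctrl.pinch_z)
E
```

```text
pics
scene [[-0.27846311  0.96021721  0.021005  ]
 [ 0.66078005  0.20740611 -0.72135458]
 [-0.69701365 -0.18699096 -0.69224732]] [ 111.6753768  -349.72411569 1548.66856868] [[431.8801035    0.         255.18925782]
 [  0.         431.8801035  190.90956843]
 [  0.           0.           1.        ]]
side [[ 0.9885665  -0.15042556 -0.01041282]
 [-0.11662025 -0.71897483 -0.68518239]
 [ 0.09558239  0.6785627  -0.7282971 ]] [-536.19557768  130.06912065 1019.77083587] [[370.92129859   0.         254.84577589]
 [  0.         370.92129859 194.0858657 ]
 [  0.           0.           1.        ]]
0.1 [ 1.34966409e-01  9.90849826e-01 -7.78241291e-04 -2.91616678e-04] 18.700000000000003
```

View pics/scene0.png

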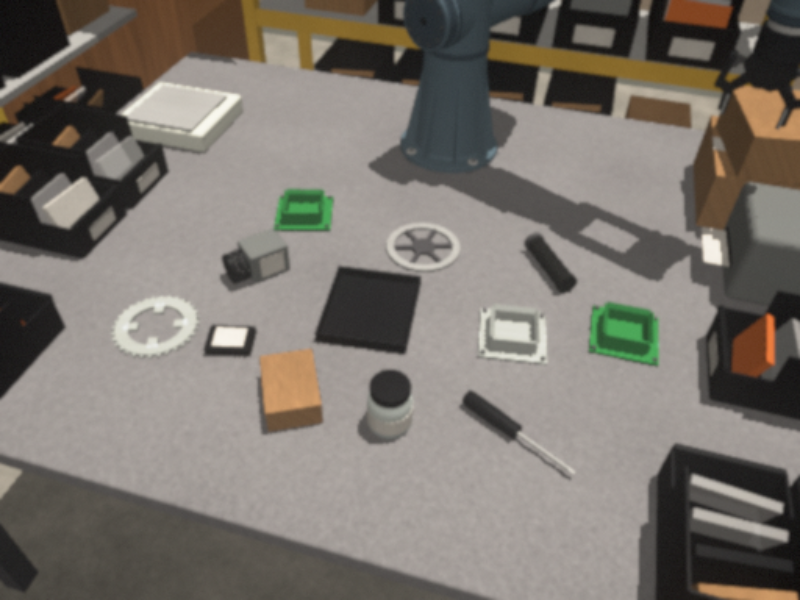

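View pics/side0.png

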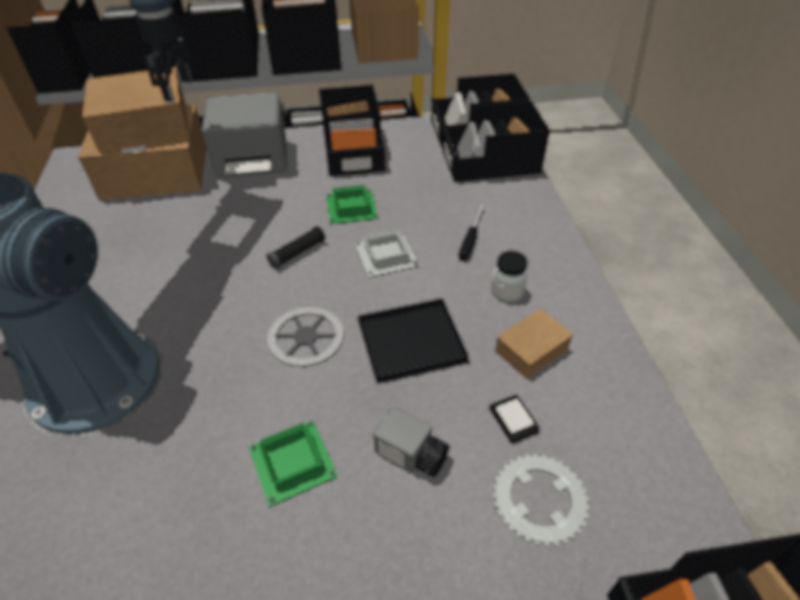

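Scene view (800x600): canister at (258,257), lid pointing left toward (236,265); grey metal holder at (513,333); tray at (370,308). In the side view these are at (410,440), (386,253) and (412,340).

```bash
python3 - <<'E'
from h import *
import pickle
D={n:pickle.load(open(n+".pkl","rb")) for n in("scene","side")}
boxes={"can":[(215,220,300,295),(365,400,455,485)],"hold":[(470,298,556,366),(350,225,422,280)],"tray":[(312,262,426,356),(352,296,472,384)]}
for k,bb in boxes.items():
  P=[]
  for n,b in zip(D,bb):
    w=cloud(D[n]);b=[int(x*.64) for x in b]
    c=D[n]["color"][b[1]:b[3],b[0]:b[2]].reshape(-1,3).astype(int)
    p=w[b[1]:b[3],b[0]:b[2]].reshape(-1,3)
    print(k,n,"ground z",np.nanpercentile(p[:,2],[5,50,95]).round(1))
    if k=="can": sel=p[:,2]>15
    elif k=="hold": sel=p[:,2]>14
    else: sel=(c.max(1)<60)&(p[:,2]>-5)
    q=p[sel];P.append(q)
    r=cv2.minAreaRect(q[:,:2].astype(np.float32))
    print("  rect",np.round(r[0],1),np.round(r[1],1),round(r[2],1),len(q))
    if k=="can":
      t=q[q[:,2]>52]; r=cv2.minAreaRect(t[:,:2].astype(np.float32));print("  top",np.round(r[0],1),np.round(r[1],1),round(r[2],1),np.median(t[:,2]))
      dk=q[c[sel].max(1)<60];print("  dark",np.median(dk,0).round(1),len(dk))
  q=np.vstack(P);r=cv2.minAreaRect(q[:,:2].astype(np.float32));print(k,"both",np.round(r[0],1),np.round(r[1],1),round(r[2],1))
E
```

```text
can scene ground z [-0.2  4.  62.4]
  rect [ 487.2 -217.2] [ 93.8 201.5] 75.3 978
  top [ 528.2 -228.8] [ 64.7 104.3] 49.6 60.83369494935598
  dark [ 569.9 -241.1   36.9] 162
can side ground z [-4.1 -0.3 58.8]
  rect [ 526.5 -234.3] [ 61.6 104.8] 50.0 1295
  top [ 526.4 -233.9] [ 60.8 104.2] 49.6 57.544555617717684
  dark [ 550.4 -266.7   46.7] 353
can both [ 487.2 -218.3] [ 96.3 200.8] 73.9
hold scene ground z [ 0.5  7.3 34.1]
  rect [549.8 239.1] [86.9 91.8] 9.3 527
hold side ground z [-4.4  1.3 28.7]
  rect [550.5 235.1] [81.2 83.1] 9.2 275
hold both [549.8 239.1] [86.9 91.8] 9.3
tray scene ground z [ 0.4  5.5 21. ]
  rect [565.3  -4.2] [173.4 147.1] 6.9 2646
tray side ground z [-4.   0.9 16.2]
  rect [564.   -7.7] [166.5 151.6] 6.5 2498
tray both [565.7  -7.1] [173.3 153. ] 6.9
```

```bash
cat >> h.py <<'E'
def att(heading,tilt,flip=False):
    """tool z: tilted by 'tilt' deg from straight down toward heading (deg); y horizontal, perpendicular to heading"""
    h=np.radians(heading);t=np.radians(tilt);H=np.array([np.cos(h),np.sin(h),0])
    z=H*np.sin(t)+np.array([0,0,-np.cos(t)]);y=np.array([-H[1],H[0],0])*(-1 if flip else 1)
    R=np.stack([np.cross(y,z),y,z],1);return R
def q(R): return Ro.from_matrix(R).as_quat()
def ik(p,R):
    return ctrl.inverse_kinematics(list(map(float,p)),list(map(float,q(R))))
E
python3 - <<'E'
from h import *
f=lambda s:None if s is None else np.round(s,2)
a=np.array([.766,-.643,0]);can=np.array([487,-198,30])+55*a
hold=np.array([550,237.5,6+55])
for th in (0,15,25,30):
  for fl in (0,1):
    R=att(140,th,fl);z=R[:,2]
    R2=att(9.2,90-th,fl);
    for h in(9.2,99.2,-80.8):
      R2=att(h,90-th,fl)
      print(th,fl,h,"pick",f(ik(can+25*z,R)),f(ik(can+25*z+[0,0,120],R)),"place",f(ik(hold+25*R2[:,2],R2)),f(ik(hold+25*R2[:,2]+[0,0,90],R2)))
for yaw in range(0,360,30): print(yaw,f(ik([550,237.5,80],att(yaw,0))))
E
```

```text
0 0 9.2 pick [-0.62  0.49  1.73 -0.    0.93  1.65] [-0.62  0.3   1.69 -0.    1.15  1.65] place [0.26 0.92 2.15 3.24 1.5  1.56] [0.26 0.62 2.27 3.24 1.32 1.55]
0 0 99.2 pick [-0.62  0.49  1.73 -0.    0.93  1.65] [-0.62  0.3   1.69 -0.    1.15  1.65] place [-0.29  1.03  1.53  1.19  1.81  2.11] [-0.29  0.85  1.61  1.22  1.85  2.21]
0 0 -80.8 pick [-0.62  0.49  1.73 -0.    0.93  1.65] [-0.62  0.3   1.69 -0.    1.15  1.65] place None None
0 1 9.2 pick [-0.62  0.49  1.73 -0.    0.93 -1.49] [-0.62  0.3   1.69 -0.    1.15 -1.49] place [ 0.26  0.92  2.15  3.24  1.5  -1.58] [ 0.26  0.62  2.27  3.24  1.32 -1.6 ]
0 1 99.2 pick [-0.62  0.49  1.73 -0.    0.93 -1.49] [-0.62  0.3   1.69 -0.    1.15 -1.49] place [-0.29  1.03  1.53  1.19  1.81 -1.04] [-0.29  0.85  1.61  1.22  1.85 -0.94]
0 1 -80.8 pick [-0.62  0.49  1.73 -0.    0.93 -1.49] [-0.62  0.3   1.69 -0.    1.15 -1.49] place None None
15 0 9.2 pick [-0.63  0.63  1.52  0.02  1.25  1.63] [-0.63  0.46  1.49  0.02  1.45  1.63] place [0.26 0.67 2.24 3.25 1.07 1.55] [0.26 0.35 2.32 3.26 0.84 1.51]
15 0 99.2 pick [-0.63  0.63  1.52  0.02  1.25  1.63]
[... 2664 characters left out ...]
55  1.69  0.93  1.51 -0.76]
30 1 -80.8 pick [-0.64  0.79  1.31  0.03  1.56 -1.52] [-0.64  0.63  1.3   0.03  1.73 -1.51] place [ 0.6   0.89  1.34 -0.9   1.56 -2.37] [ 0.6   0.75  1.36 -0.9   1.63 -2.47]
0 [ 0.21  0.41  1.65 -0.    1.08 -1.36]
30 [ 0.21  0.41  1.65 -0.    1.08 -1.88]
60 [ 0.21  0.41  1.65 -0.    1.08 -2.41]
90 [ 0.21  0.41  1.65 -0.    1.08 -2.93]
120 [ 0.21  0.41  1.65 -0.    1.08  2.83]
150 [ 0.21  0.41  1.65 -0.    1.08  2.3 ]
180 [ 0.21  0.41  1.65 -0.    1.08  1.78]
210 [ 0.21  0.41  1.65 -0.    1.08  1.26]
240 [ 0.21  0.41  1.65 -0.    1.08  0.73]
270 [ 0.21  0.41  1.65 -0.    1.08  0.21]
300 [ 0.21  0.41  1.65 -0.    1.08 -0.31]
330 [ 0.21  0.41  1.65 -0.    1.08 -0.84]
```

```bash
python3 - <<'E'
from h import *
import pickle
ims=[]
for n,p,R in(("hold",[545,230,300],att(9,0)),("can",[520,-225,280],att(140,0,1))):
    ctrl.move_pose(p,list(q(R)));ctrl.pause(.2)
    d=snap("wrist");pickle.dump(d,open("w_"+n+".pkl","wb"));ims.append(d["color"][:,:,::-1])
    w=cloud(d);g=w[...,2]
    print(n,"bench z",np.nanmedian(g[np.abs(g)<8]))
    lo=np.array([-75,-75]) ;c=np.array([550,237.]) if n=="hold" else np.array([527,-232.])
    m=(np.abs(w[...,:2]-c)<85).all(-1)
    for zl,zh in ((15,60),(27,60)) if n=="hold" else ((15,80),(50,80)):
        s=w[m&(g>zl)&(g<zh)];r=cv2.minAreaRect(s[:,:2].astype(np.float32));print(zl,np.round(r[0],1),np.round(r[1],1),round(r[2],1),len(s),np.percentile(s[:,2],90))
cv2.imwrite("pics/w1.png",cv2.resize(np.hstack(ims),(800,300)));print(current_time())
E
```

```text
hold bench z 1.0592398848456963
15 [551.4 236.5] [79.8 80.6] 9.2 1514 34.53913435300125
27 [551.4 236.5] [79.8 80.6] 9.2 1300 34.66103627316207
can bench z 1.1136869472987079
15 [ 527.3 -232.6] [ 60.1 105.1] 49.8 4324 61.617378318985764
50 [ 527.3 -232.6] [ 60.1 105.1] 49.8 3919 61.67683825470588
4.125
```

View pics/w1.png

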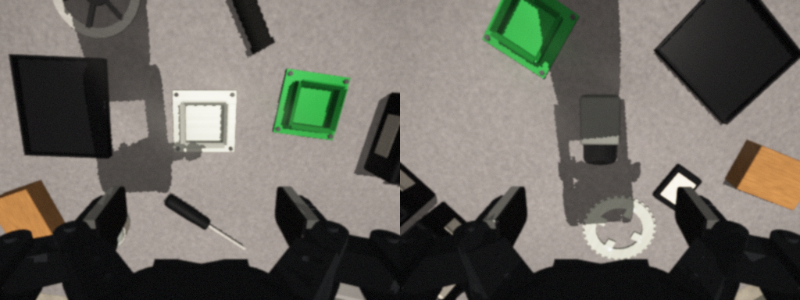

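Left: grey holder at (205,122). Right: canister at (600,130) with the lid pointing down-image. The wrist measurements agree with the others, so I'll pick now.

```bash
cat >> h.py <<'E'
TH=25
a=np.array([np.cos(np.radians(-40.2)),np.sin(np.radians(-40.2)),0])
base=np.array([527.3,-232.6,30])-52.5*a
Rp=att(139.8,TH,1); tp=base+55*a+np.array([0,0,6.])+25*Rp[:,2]
HOLD=np.array([551.4,236.5,0]);HY=99.2
Rq=att(HY,90-TH,1)
rel=Rp.T@(base-tp)          # canister base in tool frame
def place(zb): return HOLD+[0,0,zb]-Rq@rel   # TCP putting the base at height zb
E
python3 - <<'E'
from h import *
print("axis upright?",Rq@Rp.T@a, tp)
effector.move_gripper(1.0,f_grip=90)
ctrl.move_pose(list(tp-110*Rp[:,2]),list(q(Rp)))
print(ctrl.line_to(list(tp-30*Rp[:,2]),v=200),ctrl.line_to(list(tp),v=70,contact_N=12))
effector.move_gripper(0.0,f_grip=90)
print("w",current_width(),current_finger_force(),np.round(current_ee_pos(),1))
p=np.array(current_ee_pos())
ctrl.line_to(list(p+[0,0,60]),v=80)
print("w",current_width(),np.round(current_wrist_force(),1),current_time())
d=snap("side");cv2.imwrite("pics/s2.png",cv2.resize(d["color"][200:384,150:406,::-1],(800,575)))
E
```

```text
axis upright? [ 0.1224761  -0.75619025 -0.64278761] [ 521.13963632 -227.39408907   13.34230532]
False False
w 0.6940975984662983 116.43683910369873 [ 521.1 -227.5   13.1]
w 0.688815582822866 [-0.9  0.2 -5.7] 7.4667
```

View pics/s2.png

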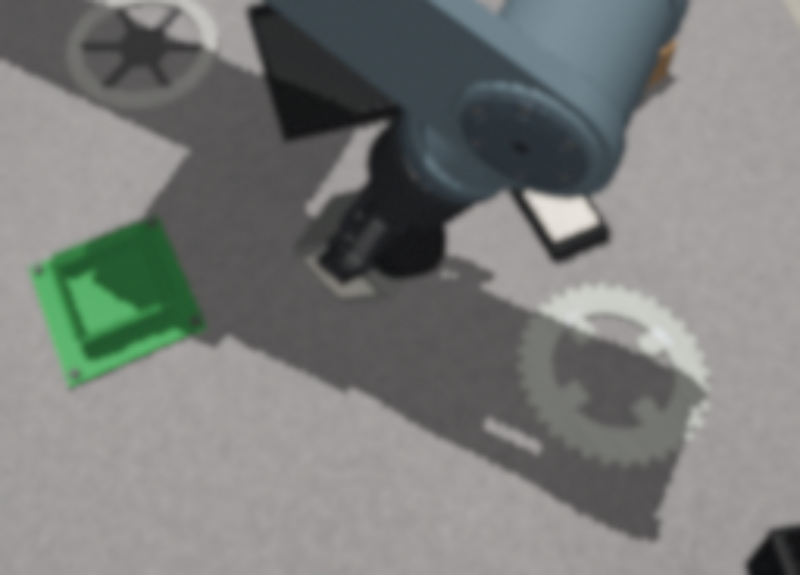

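The picture shows the canister in the gripper at (345,275), clear of the bench. My upright check came out wrong because the hand attitude at the placing must have its y reversed, so I'll fix that before moving.

```bash
sed -i 's/Rq=att(HY,90-TH,1)/Rq=att(HY,90-TH,0)/' h.py; python3 - <<'E'
from h import *
print("axis",np.round(Rq@Rp.T@a,3))
assert (Rq@Rp.T@a)[2]>.99
p=np.array(current_ee_pos());ctrl.line_to(list(p+[0,0,130]),v=200)
ctrl.move_pose(list(place(170)),list(q(Rq)));print(np.round(current_joints(),2),current_time())
ctrl.line_to(list(place(70)),v=150);ctrl.pause(.2)
print("w",current_width(),np.round(current_wrist_force(),1))
d=snap("side");cv2.imwrite("pics/s3.png",cv2.resize(d["color"][110:238,180:351,::-1],(800,600)))
d=snap("scene");w=cloud(d)
m=(np.abs(w[...,:2]-HOLD[:2])<60).all(-1)&(w[...,2]>100);s=w[m&(d["color"].max(-1)<45)];print(len(s),np.nanmax(w[m][:,2]) if m.any() else 0)
cv2.imwrite("pics/c3.png",cv2.resize(d["color"][130:258,250:421,::-1],(800,600)));print(current_time())
E
```

```text
axis [ 0. -0.  1.]
[-0.25  0.48  1.68  0.98  1.64  2.45] 11.6083
w 0.6855332781668314 [-1.  -0.3 -8. ]
370 196.11436472823743
12.725
```

View pics/s3.png

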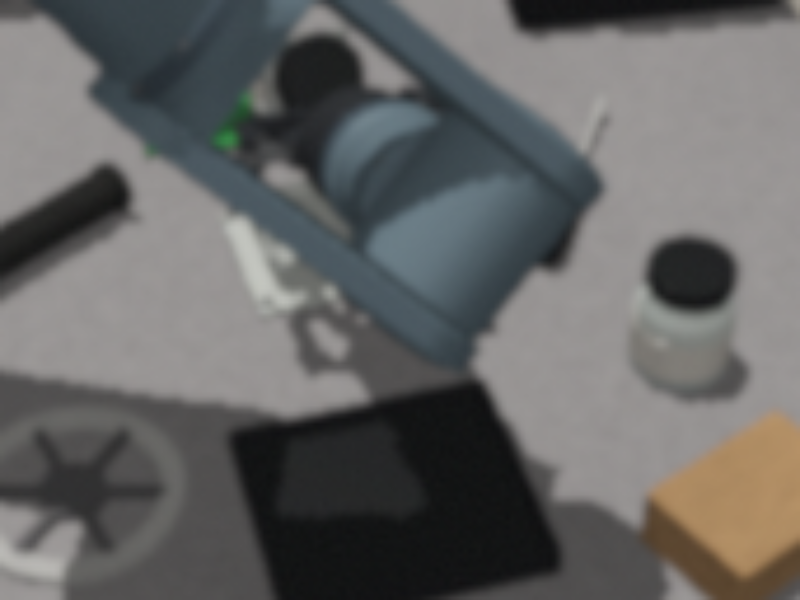

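View pics/c3.png

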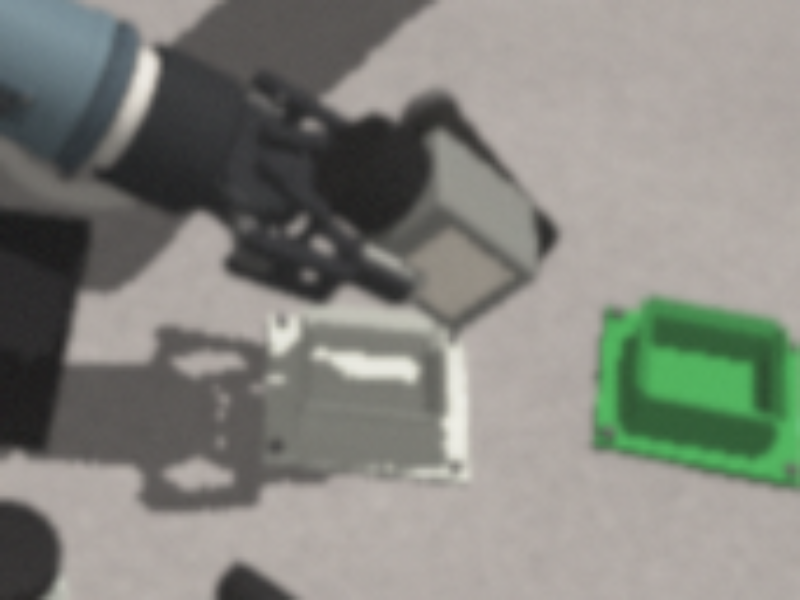

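The scene crop shows the canister pivoted in the pads. Its body runs to (555,235)–(455,335) with the lid at (375,175), so the axis leans about 45° toward the gripper. The base drooped during the lift. I'll measure the lean and turn the hand back by that much.

```bash
python3 - <<'E'
from h import *
effector.move_gripper(0.0,f_grip=120)
d=snap("scene");w=cloud(d);c=d["color"].astype(int)
h=Rq[:,2]*[1,1,0];h/=np.linalg.norm(h);y=Rq[:,1]
P=np.array(current_ee_pos())-25*Rq[:,2]
r=w-P;u=r@h;v=r[...,2];s=r@y
m=(np.abs(u)<90)&(np.abs(v)<90)&(np.abs(s)<45)
print("side sign", np.percentile(s[m],[5,50,95]).round(1), y)
grey=m&(c.min(-1)>75)&(np.ptp(c,axis=-1)<45)
for lab,sel in(("grey",grey),("flank",grey&(np.abs(np.abs(s)-30)<5))):
    g=np.stack([u[sel],v[sel]],1).astype(np.float32);rr=cv2.minAreaRect(g);print(lab,len(g),np.round(rr[0],1),np.round(rr[1],1),round(rr[2],1))
dk=m&(c.max(-1)<50)
im=np.full((400,400,3),255,np.uint8)
for sel,col in((dk,(0,0,0)),(grey,(0,160,0))):
    for a_,b_ in zip(u[sel],v[sel]): cv2.circle(im,(int(200+2*a_),int(200-2*b_)),1,col,-1)
vis=cv2.resize(d["color"][130:226,250:378,::-1],(533,400))
cv2.imwrite("pics/f4.png",np.hstack([im[:,:267+100],vis[:, :430]]))
print(current_width(),current_time())
E
```

```text
side sign [-39.  -23.3  22.5] [-0.98713627 -0.15988119  0.        ]
grey 1091 [-11.6 -11.2] [160.5 173.9] 82.4
flank 617 [  5.2 -18.8] [148.8 143.9] 1.7
0.6804664281985864 12.9917
```

View pics/f4.png

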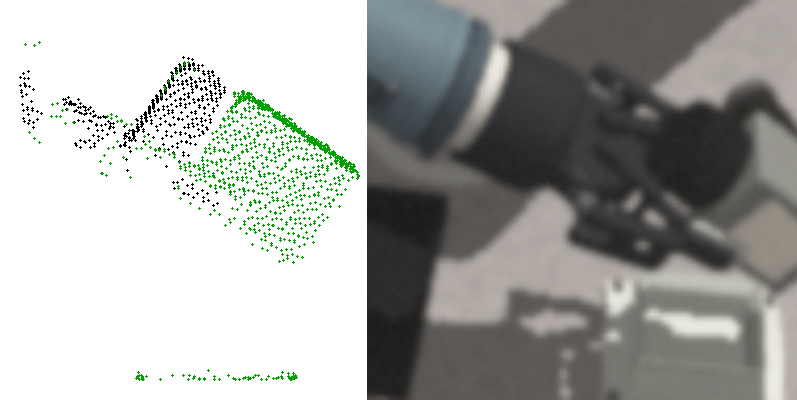

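The left panel is a side profile at 2 px/mm. The top flank edge runs from (358,175) to (238,95), so the axis leans 56° toward the palm. The pads hold the body near its corner at (200,195).

I'll turn the hand to near-vertical, which uprights the canister, and stand it on the free bench between tray and holder. Then I'll regrasp it squarely from above.

```bash
cat >> h.py <<'E'
hh=np.array([np.cos(np.radians(HY)),np.sin(np.radians(HY)),0]);yy=Rq[:,1]
def profile(P,fn=None,zmin=40):
    """side profile of the held/standing canister in the plane (hh,z), relative to P"""
    d=snap("scene");w=cloud(d);c=d["color"].astype(int);r=w-P;u=r@hh;v=r[...,2];s=r@yy
    m=(np.abs(u)<110)&(np.abs(v)<110)&(np.abs(s)<50)&(w[...,2]>zmin)
    g=m&(c.min(-1)>75)&(np.ptp(c,axis=-1)<45)&(s<-22)&(s>-38)
    n,l=cv2.connectedComponents(g.astype(np.uint8));k=1+np.argmax([np.sum(l==i) for i in range(1,n)]);g=l==k
    rr=cv2.minAreaRect(np.stack([u[g],v[g]],1).astype(np.float32))
    print("rect",np.round(rr[0],1),np.round(rr[1],1),round(rr[2],1),"n",g.sum(),"s",np.median(s[g]).round(1),"zmin",np.percentile(w[g][:,2],1).round(1))
    if fn:
        im=np.full((400,400,3),255,np.uint8)
        for sel,col in((m&(c.max(-1)<50),(0,0,0)),(g,(0,160,0))):
            for a_,b_ in zip(u[sel],v[sel]): cv2.circle(im,(int(200+1.8*a_),int(200-1.8*b_)),1,col,-1)
        cv2.imwrite(fn,np.hstack([im,cv2.resize(d["color"][110:238,240:368,::-1],(400,400))]))
    return rr
E
python3 - <<'E'
from h import *
p=np.array(current_ee_pos());P=p-25*Rq[:,2]+[0,0,90]
Rn=att(HY,65-56.3,0)
ctrl.line_to(list(p+[0,0,90]),v=120)
ctrl.line_to(list(P+25*Rn[:,2]),list(q(Rn)),v=30)
ctrl.pause(.3)
print(np.round(current_ee_pos(),1),np.round(current_wrist_force(),1),current_width(),current_time())
profile(P,"pics/f5.png")
E
```

```text
[551.9 233.7 190.1] [ -0.9   3.1 -16.1] 0.6817431183500319 15.325
rect [ 24.8 -20.5] [63.3 73. ] 6.0 n 589 s -29.8 zmin 159.9
```

View pics/f5.png

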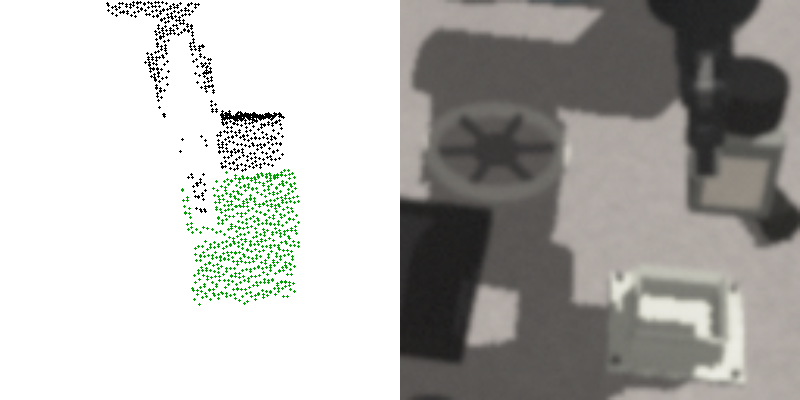

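The canister is now upright, with body edges near vertical at x≈194–297 and the lid on top at (250,140). The fingertips are at (205,212), about 46 mm above the base, so they clear the holder lips with room to spare. I'll insert directly.

```bash
python3 - <<'E'
from h import *
Rn=att(HY,65-56.3,0);p=np.array(current_ee_pos());P=p-25*Rn[:,2]
d=HOLD-(P+24.8*hh);d[2]=0;print("shift",d.round(1),np.round(current_wrist_force(),1))
zb=P[2]-56.7
ctrl.line_to(list(p+d),v=40)
ctrl.line_to(list(p+d+[0,0,48-zb]),v=80);ctrl.pause(.3)
print(np.round(current_wrist_force(),1))
profile(P+d+[0,0,48-zb],zmin=36)
hit=ctrl.line_to(list(p+d+[0,0,2-zb]),v=25,contact_N=8)
print(hit,"base z est",48+ (current_ee_pos()[2]-(p[2]+48-zb)),np.round(current_wrist_force(),1),current_width(),current_time())
dd=snap("scene");cv2.imwrite("pics/c6.png",cv2.resize(dd["color"][130:226,270:398,::-1],(800,600)))
E
```

```text
shift [  2.9 -18.    0. ] [  0.6   2.3 -13.5]
[ -1.    0.4 -14.8]
rect [ 24.5 -20.5] [63.  75.4] 1.5 n 474 s -29.5 zmin 49.2
True base z est 46.19369008963936 [ 0.8 -3.5  2.8] 0.6824141206181152 18.0917
```

View pics/c6.png

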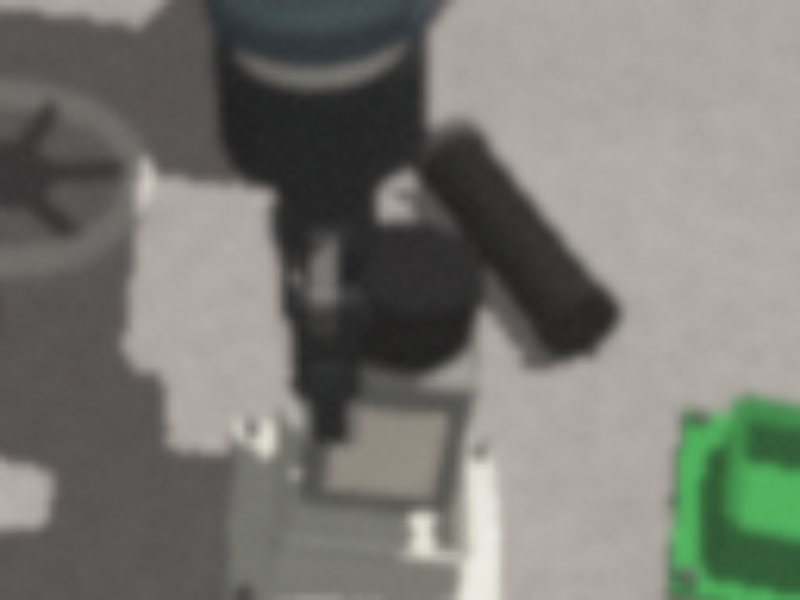

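The canister hangs over the well with its base still above the lips, flank bottom at (380,500), so that stop was force noise. I'll continue with a higher threshold.

```bash
python3 - <<'E'
from h import *
p=np.array(current_ee_pos());zb=46.2
F=[current_wrist_force()[2] for _ in range(3)];print(F)
for zt in (36,22,12,2):
    hit=ctrl.line_to(list(p+[0,0,zt-zb]),v=25,contact_N=22)
    print(zt,hit,"z",round(zb+current_ee_pos()[2]-p[2],1),np.round(current_wrist_force(),1),round(current_width(),3))
    if hit: break
Rn=att(HY,65-56.3,0);profile(np.array(current_ee_pos())-25*Rn[:,2],zmin=36);print(current_time())
E
```

```text
[np.float64(0.6450963896148855), np.float64(0.6450963896148855), np.float64(0.6450963896148855)]
36 False z 35.7 [ -0.7   3.8 -18.6] 0.679
22 False z 22.0 [ -0.3   2.4 -20.4] 0.681
12 False z 11.8 [ 0.2 -3.   4.6] 0.678
2 True z 10.3 [ 0.6 -0.7  3.9] 0.679
rect [29. -7.] [52.9 45.6] 1.8 n 260 s -29.2 zmin 36.8
20.3
```

```bash
cat >> h.py <<'E'
def lidtop(c=HOLD,rad=24,lo=80,hi=140):
    d=snap("scene");w=cloud(d);k=d["color"].max(-1)
    m=(np.hypot(w[...,0]-c[0],w[...,1]-c[1])<rad+12)&(w[...,2]>lo)&(w[...,2]<hi)&(k<70)
    return w[m]
E
python3 - <<'E'
from h import *
def rep():
    s=lidtop();h=np.histogram(s[:,2],bins=np.arange(80,141,3));print(h[0],h[1][np.argmax(h[0])])
    m=np.abs(s[:,2]-h[1][np.argmax(h[0])]-1.5)<4;print("lid top",np.median(s[m],0).round(1),m.sum())
rep()
p=np.array(current_ee_pos())
hit=ctrl.line_to(list(p+[0,0,-9]),v=20,contact_N=22)
print(hit,np.array(current_ee_pos())[2]-p[2],np.round(current_wrist_force(),1));ctrl.pause(.3);print(np.round(current_wrist_force(),1))
rep();print(current_time())
E
```

```text
[  6  12  13  12  15  15  13  18   9  20 112  84   7   2   3   2   4   5
   0   2] 110
lid top [557.5 241.1 112.7] 210
True -0.0492227506984122 [-1.1 -1.1  5.3]
[ 0.1 -1.   5.2]
[  6  10  14  13   9  19  15  13  16  20 113  82   2   2   3   3   2   2
   2   4] 110
lid top [558.6 241.6 112.5] 210
20.9333
```

```bash
python3 - <<'E'
from h import *
import pickle
effector.move_gripper(1.0)
Rn=att(HY,65-56.3,0);p=np.array(current_ee_pos())
ctrl.line_to(list(p-150*Rn[:,2]),v=150)
ctrl.move_pose([HOLD[0]-60,HOLD[1],330],list(q(att(9.2,0,1))));print(np.round(current_joints(),2))
ctrl.pause(.2);d=snap("wrist");w=cloud(d);pickle.dump(d,open("w_up.pkl","wb"))
m=(np.abs(w[...,:2]-HOLD[:2])<60).all(-1)
t=w[m&(w[...,2]>100)&(w[...,2]<125)];c,r=cv2.minEnclosingCircle(t[:,:2].astype(np.float32));print("lid",np.round(c,1),round(r,1),np.median(t[:,2]),len(t), t[:,:2].min(0),t[:,:2].max(0))
A=np.c_[t[:,:2]-t[:,:2].mean(0),np.ones(len(t))];print("tilt deg",np.degrees(np.linalg.lstsq(A,t[:,2],rcond=None)[0][:2]))
b=w[m&(w[...,2]>68)&(w[...,2]<90)];rr=cv2.minAreaRect(b[:,:2].astype(np.float32));print("body",rr,np.median(b[:,2]))
cv2.imwrite("pics/w7.png",cv2.resize(d["color"][:,:,::-1],(640,480)));print(current_time())
E
```

```text
[0.23 0.05 1.56 0.   1.54 1.64]
lid [553. 237.] 27.8 111.3144831451441 1960 [525.65127759 209.87657024] [580.37842034 264.32857382]
tilt deg [ 0.23916674 -0.25544105]
body ((553.6148681640625, 235.98948669433594), (58.336395263671875, 59.709232330322266), 9.167471885681152) 78.12422657663788
23.9417
```

View pics/w7.png

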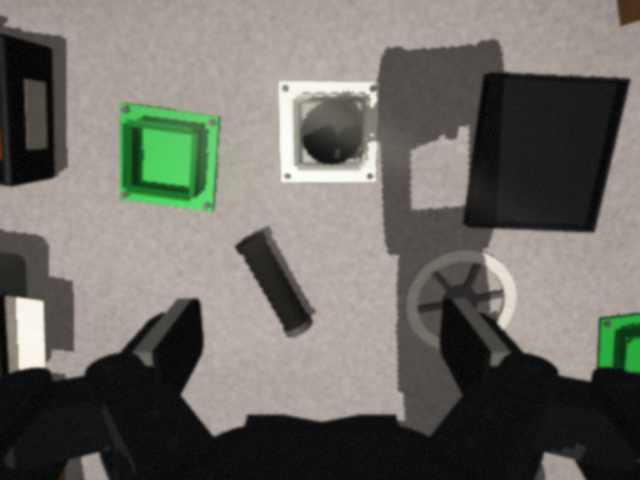

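Wrist view: the canister stands square in the grey holder at (330,130), with the lid top at 111 mm and 0.3° tilt, so it is seated. Next is the first unscrewing stroke.

```bash
cat >> h.py <<'E'
LID=np.array([553.,236.8])
def jdown(z,j6,c=None):
    c=LID if c is None else c
    s=np.array(ik([c[0],c[1],z],att(9.2,0,1)),float);s[5]=j6;return s
def st(t=""):
    print(t,"z",round(current_ee_pos()[2],1),"F",np.round(current_wrist_force(),1),"T",np.round(current_ft_torque(),2),"w",round(current_width(),3),"t",round(current_time(),2))
def unscrew(z0,j0,j1,n,pitch=9.):
    js=np.linspace(j0,j1,n+1)
    for j in js[1:]:
        ctrl.movej([float(x) for x in jdown(z0+pitch*(j0-j)/(2*np.pi),j)]);st(f"j6 {j:.2f}")
E
python3 - <<'E'
from h import *
L=lambda s:[float(x) for x in s]
ctrl.movej(L(jdown(180,3.0)));st()
ctrl.movej(L(jdown(76,3.0)));st("down")
effector.move_gripper(0.0,f_grip=100);st("grip")
unscrew(76,3.0,1.5,1)
unscrew(76+9*1.5/2/np.pi,1.5,-3.0,3)
s=lidtop(LID,18,100,140);print("lid top pts",len(s),np.percentile(s[:,2],[20,50]) if len(s) else 0)
E
```

```text
z 180.5 F [ 1.  -0.6  0.2] T [-0.04 -0.   -0.  ] w 1.001 t 25.18
down z 76.8 F [0.5 0.2 0.3] T [-0.04 -0.07  0.03] w 0.996 t 25.68
grip z 79.2 F [-5.1 -2.3 11.9] T [-0.21  0.74  0.  ] w 0.618 t 26.09
j6 1.50 z 80.8 F [-3.7  0.   6.8] T [-0.04  0.63 -0.03] w 0.615 t 27.43
j6 0.00 z 83.0 F [-5.2  0.4  7.8] T [-0.09  0.83 -0.07] w 0.614 t 28.77
j6 -1.50 z 85.1 F [-4.6 -0.7  8.5] T [-0.21  0.72 -0.02] w 0.614 t 30.12
j6 -3.00 z 87.2 F [-3.3 -0.7  7.4] T [-0.06  0.69 -0.04] w 0.613 t 31.46
lid top pts 141 [108.25530115 119.03194904]
```

```bash
python3 - <<'E'
from h import *
L=lambda s:[float(x) for x in s]
effector.move_gripper(1.0);st("open")
s=lidtop(LID,18,100,140);s=s[np.hypot(*(s[:,:2]-LID).T)<24];print("lid top",len(s),np.percentile(s[:,2],[30,50,70]))
j=np.array(current_joints());j[5]=3.0;ctrl.movej(L(j));st("back")
z=84.6;ctrl.movej(L(jdown(z,3.0)))
effector.move_gripper(0.0,f_grip=100);st("grip")
unscrew(z,3.0,-3.0,4)
E
```

```text
open z 84.6 F [-0.5 -0.6  0.9] T [ 0.04  0.03 -0.02] w 1.0 t 31.94
lid top 58 [120.18946603 120.80998399 121.51622615]
back z 84.6 F [-0.5 -0.2 -1. ] T [ 0.01 -0.03 -0.01] w 0.997 t 36.92
grip z 85.1 F [0.5 1.8 2.3] T [ 0.14 -0.08 -0.05] w 0.612 t 37.58
j6 1.50 z 87.1 F [-1.1  0.   4.8] T [0.05 0.19 0.  ] w 0.609 t 38.92
j6 0.00 z 89.3 F [-1.9  0.3  4.7] T [-0.07  0.27 -0.05] w 0.612 t 40.26
j6 -1.50 z 91.3 F [1.4 1.  3.5] T [ 0.24 -0.24 -0.01] w 0.617 t 41.6
j6 -3.00 z 93.0 F [-2.8  1.9  6.3] T [ 0.22  0.47 -0.07] w 0.614 t 42.94
```

```bash
python3 - <<'E'
from h import *
p=np.array(current_ee_pos())
ctrl.line_to(list(p+[0,0,6]),v=30);ctrl.pause(.2);st("6")
ctrl.line_to(list(p+[0,0,14]),v=30);ctrl.pause(.2);st("14")
d=snap("scene");w=cloud(d);c=d["color"].astype(int)
m=(np.abs(w[...,:2]-LID)<42).all(-1)&(c.min(-1)>75)&(np.ptp(c,axis=-1)<45)&(w[...,2]>36);s=w[m];print("body top z",np.percentile(s[:,2],[90,97,99]).round(1),len(s))
cv2.imwrite("pics/c8.png",cv2.resize(d["color"][110:238,270:441,::-1],(800,600)));print(current_time())
E
```

```text
6 z 98.7 F [-0.3  0.5 -0.5] T [ 0.04 -0.   -0.04] w 0.611 t 43.49
14 z 106.9 F [ 0.1  0.5 -0.3] T [0.04 0.05 0.  ] w 0.611 t 44.11
body top z [469.2 470.5 484.2] 2108
44.1583
```

View pics/c8.png

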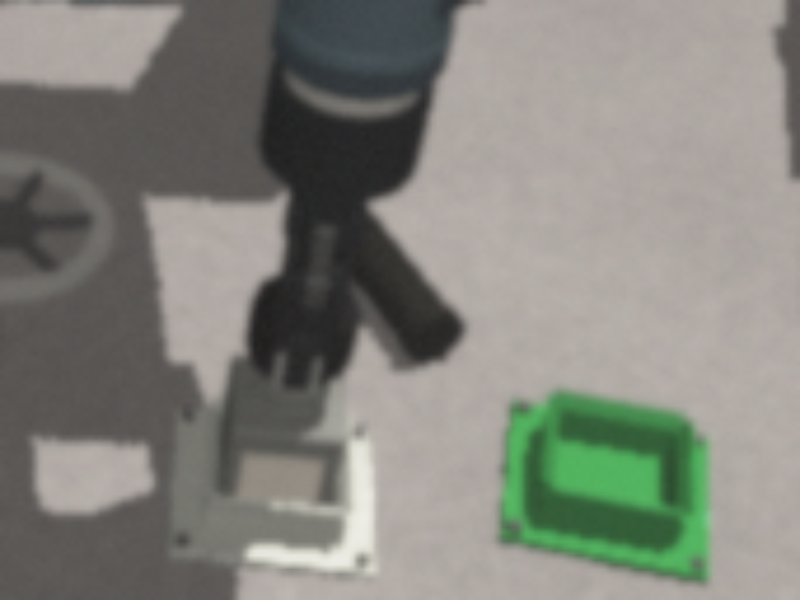

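The canister stays in the holder, its label at (280,475), and the lid hangs free in the fingers. The force reads about 0, so the thread has released. I'll carry the lid to the tray.

```bash
python3 - <<'E'
from h import *
L=lambda s:[float(x) for x in s]
p=np.array(current_ee_pos());T=np.array([565.,-5.5])
ctrl.line_to(list(p+[0,0,70]),v=120);st("up")
ctrl.movej(L(jdown(175,-1.5,T)));st("over tray")
p=np.array(current_ee_pos())
ctrl.line_to([p[0],p[1],25],v=130);ctrl.pause(.2);st("near")
hit=ctrl.line_to([p[0],p[1],-4],v=15,contact_N=5);st(f"hit {hit}");ctrl.pause(.2);st()
s=lidtop(np.array([*T,0]),18,20,60);s=s[np.hypot(*(s[:,:2]-T).T)<24];print("lid top z",np.histogram(s[:,2],bins=np.arange(20,61,4)))
E
```

```text
up z 176.3 F [ 0.2  1.  -0.8] T [0.04 0.02 0.01] w 0.606 t 44.89
over tray z 174.5 F [-0.5 -0.3 -0.2] T [-0.03 -0.01 -0.04] w 0.615 t 46.23
near z 25.8 F [-0.2 -0.7 -0.5] T [0.04 0.01 0.02] w 0.613 t 47.73
hit True z 1.4 F [-1.   0.2  5.4] T [-0.09  0.17 -0.05] w 0.612 t 49.15
 z 1.5 F [-0.5 -0.4  4.7] T [-0.07  0.08 -0.02] w 0.612 t 49.35
lid top z (array([  2,   1,   3,  35, 117,   3,   0,   0,   0,   0]), array([20, 24, 28, 32, 36, 40, 44, 48, 52, 56, 60]))
```

Contact came at z 1.4, as predicted, with the lid top at about 36 mm, so it is on the tray floor. I'll release, retreat and verify.

```bash
python3 - <<'E'
from h import *
effector.move_gripper(1.0);p=np.array(current_ee_pos())
ctrl.line_to([p[0],p[1],60],v=80);ctrl.line_to([p[0],p[1],180],v=150)
ctrl.move_pose([510,60,330],[float(x) for x in current_tcp_rot()]);ctrl.pause(.3);st()
d=snap("wrist");w=cloud(d)
t=w[(np.hypot(w[...,0]-565,w[...,1]+5.5)<45)&(w[...,2]>25)];t=t[np.abs(t[:,2]-np.median(t[:,2]))<4];c,r=cv2.minEnclosingCircle(t[:,:2].astype(np.float32))
A=np.c_[t[:,:2]-t[:,:2].mean(0),np.ones(len(t))];print("lid",np.round(c,1),round(r,1),np.median(t[:,2]),"tilt",np.degrees(np.linalg.lstsq(A,t[:,2],rcond=None)[0][:2]))
e=snap("scene")
cv2.imwrite("pics/z9.png",np.hstack([cv2.resize(x["color"][:,:,::-1],(400,300)) for x in(d,e)]))
E
```

```text
z 328.4 F [-0.4 -0.6  0. ] T [ 0.01 -0.01 -0.01] w 1.0 t 52.7
lid [564.2  -6. ] 27.5 35.878379667967366 tilt [ 0.32901603 -0.38753134]
```

View pics/z9.png

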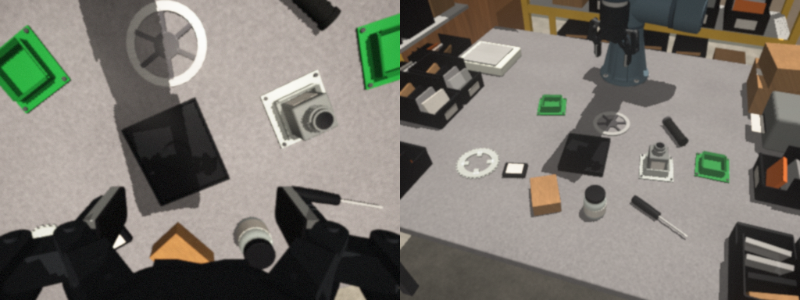

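The wrist view shows the open canister upright in the grey holder at (305,110). The lid lies flat in the middle of the tray near (175,150), and the bystanders are undisturbed.

```bash
python3 -c "
from h import *
print(ctrl.close_job(),current_time())"
```

```text
the job is handed in; nothing more can be done
the job is handed in; nothing more can be done
```

The job is handed in at about 53 s: the canister stands fully down and open in the metal holder, and its lid lies open side down, flat and within a few millimetres of the tray's middle. The canister pivoted in the grip on the first lift; I corrected that in the air without dropping it.

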